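Clear the checking plate and show the screwdriver level above it

ROBOT

A 6-joint arm with a two-finger parallel gripper is mounted at the origin on a cart in front of the work surface, level with it; the furniture and walls round the work are solid. World frame = base frame: x ahead of the robot, y to its left, z up, the work surface at z = 0. Lengths are in m, angles in rad, forces in N, time in s.
With the tool pointing down it reaches from about 0.275 to 0.775 m from the base axis. Payload 14.6 kg.
Tool frame: the origin (TCP) lies between the finger pads; the fingertips stand manip.tip_reach ahead of it and the grasp point (between the pads) lies 5 mm behind it (manip.tip_reach is the distance from the TCP to the fingertips, in m); z points along the fingers, y is the line along which they close (so a half turn about z gives the same grasp; the last joint's range is limited). The gripper opens to 85 mm and grips with 20 to 120 N. Pads are 22 mm wide; open, the fingers measure 114 mm over their backs; the gripper's body (76 mm by 85 mm) begins 54 mm behind the grasp point. The pads swing forward as they close: fully open they stand 13 mm farther back than shut.
Start: joints at [1.143, 0.263, -0.048, 1.259, 0, 1.415], TCP at [0.141, 0.506, 0.245] pointing down, gripper open.
Joint ranges: [-2.65, 2.65], [-0.89, 1.7], [-1.18, 1.37], [-2.13, 2.11], [-1.35, 1.29], [-3.14, 3.14]. Speed limits (rad/s): [1.89, 1.89, 2.57, 2.79, 3.14, 3.14].

INTERFACE

Orientations are given as a 3x3 rotation matrix whose columns are the frame's x, y, z axes.
In Python, from plant import manip, claw, kinematics, monitor, optics gives the robot as it stands. Calls block until the motion is done:
- manip.move_pose(position, orientation): joint-space move of the TCP to a pose.
- manip.move_l(position, orientation=None, speed=0.15, guard=None): straight line of the TCP; orientation=None keeps the orientation; speed is the mean speed in m/s. With guard (N) it stops when the force on the tool has changed by that much, and returns True; else False.
- manip.goto_joints(angles): joint-space move.
- claw.move_gripper(opening, newtons=None): opening from 0.0 (shut) to 1.0 (fully open); newtons is the grip in N (None keeps the last); returns when the fingers have stopped.
- manip.wait(seconds).
- kinematics.ik(position, orientation): joint angles nearest the present ones, or None.
- monitor.state(): the state.
- optics.read_camera(name): name is "side" or "top" or "wrist"; returns the picture (420x560x3 uint8, red, green, blue); there is no depth.
- optics.get_calibration(name): a dict with "vertical_fov" (degrees; the focal length in pixels is half the picture's height over the tangent of half this angle, whatever the lens; pixels are square), "cx", "cy" (the principal point, pixels), "k1" (the pictures are not rectified: a ray, as slopes to the right and down, at radius r is drawn at 1 + k1 r^2 times it, then the intrinsics apply), "world_from_camera" (4x4, takes a point from camera to world coordinates). Camera axes: x right, y up, looking along -z (the intrinsics and any distortion apply to the point x, -y, -z); pixel columns grow to the right and rows downward; lengths in m; the calibration is good to about 2 mm. A picture is of the moment at which its call begins: read the wrist's pose just before it. get_calibration takes no time and is no camera call; for the wrist camera it gives the pose at the moment of the call.
A pose or a line that the arm cannot do raises manip.IKError and nothing moves.
- manip.hand_in(): hands the job in; it is judged then, once.
The state is a dict: "time": time; "joint_positions": joint angles; "dq": joint speeds; "joint_efforts": joint torques, N m; "ee_pos": TCP position; "ee_rot": TCP orientation; "force": force on the tool from outside, world axes, zero at the start; "ft_torque": the same for the moment, N m; "grip_width": opening from 0.0 (shut) to 1.0 (fully open); "grasp_force": force on a finger pad.
Only numpy, scipy, OpenCV 4.12 (cv2) and the standard library are available. Lean on these libraries where they do the work, as an engineer would, in place of code of your own. Each camera call takes 0.05 s, during which the arm holds its last target. There are 200 camera calls.

TASK

We want to check this screwdriver for a bent shank against a clean background. First sweep the three wood offcuts off the pale plate onto the worktop with the cork sanding block held in the gripper (only the block touches the offcuts, never the gripper), and lay the block back flat on the worktop, off the plate. Then draw the screwdriver out of its leaning stand, turn it level and hold it still about 15 cm above the middle of the plate; finish while still holding it there, and leave the jar, the tape roll and the small loose screwdriver alone.

Things in the scene. Friction and masses are not known exactly. Their poses are not given: they have to be found in the camera images.
- plate_top (a point): centre of the top face of the pale checking plate, 180 x 180 x 10 mm, screwed flat on the worktop (top 10 mm above it); x and y axes run parallel to its edges, z up
- block: loose cork sanding block lying flat on the worktop, 46 (own x) x 86 (own y) x 27 mm (z); origin at the centre of its underside; grip it across the 46 mm width
- offcut0_center (a point): centre of a small loose wood offcut, 18 x 13 x 8 mm, lying on the plate, 10 g
- offcut1_center (a point): centre of a small loose wood offcut, 22 x 12 x 8 mm, lying on the plate, 10 g
- offcut2_center (a point): centre of a small loose wood offcut, 16 x 15 x 8 mm, lying on the plate, 10 g
- stand_mouth (a point): mouth of the bore in the wooden stand that holds the screwdriver, 92 mm above the worktop. Stand axes: z up, -x to the side to which the handle leans (roughly the robot's side). The 10 mm wide, 50 mm long bore leans 45 deg: it comes up and out along (-0.707, 0, 0.707) in these axes. Draw along that line; about 110 mm frees the tip
- driver_grip (a point): middle of the handle of the screwdriver in the stand, on its long axis. Screwdriver 192 mm long, 90 g; own +y points along it to the handle end, -y to the tip; handle 85 mm long, 24 mm thick (44 mm from this point tipwards, 41 mm beyond it), shank 7 mm thick. It sits tip down in the bore, the lower end of the handle resting on the mouth
- driver_mid (a point): middle of the screwdriver's length, on its long axis, 55 mm from driver_grip towards the tip; same axes
- jar: bystander: glass jar of nuts, 51 mm across, 72 mm high; origin under its centre
- tape: bystander: roll of black tape, 52 mm across, 18 mm high; origin under its centre
- small_driver: bystander: small screwdriver, 142 x 16 mm, lying loose on the worktop along its own y; origin under its centre
- offcut0: the same offcut 0, its body; origin at the centre of its underside
- offcut1: the same offcut 1, its body; origin at the centre of its underside
- offcut2: the same offcut 2, its body; origin at the centre of its underside
- driver: the same screwdriver, its body; origin at the middle of its length, on the handle's flank 12.5 mm off the axis
- stand: the same stand, fixed to the worktop, foot 130 (x) x 74 mm; origin under the centre of its foot; the mouth lies 16 mm towards -x and 92 mm up; highest wood 105 mm, just behind the mouth
- plate: the same plate; origin at the centre of its underside
Things that resemble listed ones, but are neither listed nor needed, are in the scene too. What is shaped like the block but purple is not meant.

How it is judged:
On the way, in this order (a step that is already met when the one before it is completed fails the run):
1. all three offcuts are off the plate, the block is in the gripper and the screwdriver still in its stand ((x of offcut0_center in the frame of plate_top above 0.091 m or x of offcut0_center in the frame of plate_top below -0.091 m or y of offcut0_center in the frame of plate_top above 0.091 m or y of offcut0_center in the frame of plate_top below -0.091 m) and height (world z) of offcut0_center between -0.05 and 0.022 m and (x of offcut1_center in the frame of plate_top above 0.091 m or x of offcut1_center in the frame of plate_top below -0.091 m or y of offcut1_center in the frame of plate_top above 0.091 m or y of offcut1_center in the frame of plate_top below -0.091 m) and height (world z) of offcut1_center between -0.05 and 0.022 m and (x of offcut2_center in the frame of plate_top above 0.091 m or x of offcut2_center in the frame of plate_top below -0.091 m or y of offcut2_center in the frame of plate_top above 0.091 m or y of offcut2_center in the frame of plate_top below -0.091 m) and height (world z) of offcut2_center between -0.05 and 0.022 m and contact force between the fingers and block above 1 N and distance between driver_grip and stand_mouth below 0.062 m), for 0.1 s.
2. the block lies flat on the worktop, released, off the plate, the screwdriver still in its stand ((x of offcut0_center in the frame of plate_top above 0.091 m or x of offcut0_center in the frame of plate_top below -0.091 m or y of offcut0_center in the frame of plate_top above 0.091 m or y of offcut0_center in the frame of plate_top below -0.091 m) and height (world z) of offcut0_center between -0.05 and 0.022 m and (x of offcut1_center in the frame of plate_top above 0.091 m or x of offcut1_center in the frame of plate_top below -0.091 m or y of offcut1_center in the frame of plate_top above 0.091 m or y of offcut1_center in the frame of plate_top below -0.091 m) and height (world z) of offcut1_center between -0.05 and 0.022 m and (x of offcut2_center in the frame of plate_top above 0.091 m or x of offcut2_center in the frame of plate_top below -0.091 m or y of offcut2_center in the frame of plate_top above 0.091 m or y of offcut2_center in the frame of plate_top below -0.091 m) and height (world z) of offcut2_center between -0.05 and 0.022 m and height (world z) of block between -0.006 and 0.006 m and angle between block's own z axis and vertical below 0.12 rad and contact force between each of the arm, the fingers and block below 0.2 N and linear speed of block below 0.03 m/s and distance between driver_grip and stand_mouth below 0.062 m), for 0.2 s.
3. the screwdriver is out of the stand, gripped and raised (distance between driver_grip and stand_mouth above 0.14 m and height (world z) of driver_mid above 0.1 m and contact force between the fingers and driver above 2 N), for 0.1 s.
At the end, for the whole second after the job is handed in: Gripper holds the screwdriver still, level within 12 deg, its middle within 60 mm of the plate's middle seen from above and 90-210 mm over its top, touching neither stand nor plate; offcuts off the plate on the worktop (centres beyond its edges); block flat on the worktop, released ((x of offcut0_center in the frame of plate_top above 0.091 m or x of offcut0_center in the frame of plate_top below -0.091 m or y of offcut0_center in the frame of plate_top above 0.091 m or y of offcut0_center in the frame of plate_top below -0.091 m) and height (world z) of offcut0_center between -0.05 and 0.022 m and (x of offcut1_center in the frame of plate_top above 0.091 m or x of offcut1_center in the frame of plate_top below -0.091 m or y of offcut1_center in the frame of plate_top above 0.091 m or y of offcut1_center in the frame of plate_top below -0.091 m) and height (world z) of offcut1_center between -0.05 and 0.022 m and (x of offcut2_center in the frame of plate_top above 0.091 m or x of offcut2_center in the frame of plate_top below -0.091 m or y of offcut2_center in the frame of plate_top above 0.091 m or y of offcut2_center in the frame of plate_top below -0.091 m) and height (world z) of offcut2_center between -0.05 and 0.022 m and height (world z) of block between -0.006 and 0.006 m and angle between block's own z axis and vertical below 0.12 rad and contact force between each of the arm, the fingers and block below 0.2 N and linear speed of each of block, driver below 0.03 m/s and angle between driver's own y axis and vertical between 1.361 and 1.781 rad and horizontal distance between driver_mid and plate_top below 0.06 m and height (world z) of driver_mid between 0.1 and 0.22 m and contact force between the fingers and driver above 2 N and contact force between driver and stand below 0.1 N and contact force between driver and plate below 0.1 N); the arm keeps its last pose, push and grip.
It fails at once if the gripper or arm touches an offcut (they are swept with the block only) (contact force between any of the arm, the fingers and offcut0 above 0.3 N or contact force between any of the arm, the fingers and offcut1 above 0.3 N or contact force between any of the arm, the fingers and offcut2 above 0.3 N).
It fails at once if a bystander (jar, tape roll, small screwdriver) is moved by more than 30 mm (distance of any of jar, tape, small_driver from where it was at the start of the episode above 0.03 m).
It also fails if it takes over 70 s, if anything falls off the work surface, if the arm or the gripper's body presses on something with over 40 N, if the wrist force passes 120 N, or if a joint passes its speed limit or range.

## Working session

There is one attempt and no reset: what is moved stays moved. The work goes in short steps, each a Python script; the robot and the scene stay as the last script left them, time stands still between calls to the robot, and variables do not carry over. Pictures are saved under pics/ and viewed, at most 10 in all, crops included, and the job is handed in when it is done.

```bash
mkdir -p pics; ls; cat > h.py <<'E'
import numpy as np, cv2
from plant import manip, claw, kinematics, monitor, optics
def K(c):
    f=210/np.tan(np.radians(c["vertical_fov"])/2)
    return np.array([[f,0,c["cx"]],[0,f,c["cy"]],[0,0,1.]])
def ray(c,uv):
    p=cv2.undistortPoints(np.array(uv,float).reshape(-1,1,2),K(c),np.array([c["k1"],0,0,0.]))[:,0]
    T=np.array(c["world_from_camera"])
    d=np.c_[p[:,0],-p[:,1],-np.ones(len(p))]@T[:3,:3].T
    return T[:3,3],d
def onz(c,uv,z):
    o,d=ray(c,uv); return o+d*((z-o[2])/d[:,2])[:,None]
def tri(c1,u1,c2,u2):
    o1,d1=ray(c1,u1);o2,d2=ray(c2,u2);out=[]
    for a,b in zip(d1,d2):
        s=np.linalg.lstsq(np.c_[a,-b],o2-o1,rcond=None)[0]
        p,q=o1+s[0]*a,o2+s[1]*b; out.append(np.r_[(p+q)/2,np.linalg.norm(p-q)])
    return np.array(out)
def proj(c,P):
    T=np.linalg.inv(np.array(c["world_from_camera"])); q=np.atleast_2d(P)@T[:3,:3].T+T[:3,3]
    x=q[:,0]/-q[:,2]; y=-q[:,1]/-q[:,2]; r=1+c["k1"]*(x*x+y*y); k=K(c)
    return np.c_[k[0,0]*x*r+c["cx"],k[1,1]*y*r+c["cy"]]
def snap(n,f):
    im=optics.read_camera(n); cv2.imwrite(f"pics/{f}.png",im[:,:,::-1]); return im
E
python3 - <<'E'
from h import *
np.set_printoptions(precision=4,suppress=True)
for n in("top","side"):
    snap(n,n); c=optics.get_calibration(n); print(n,c)
print(manip.tip_reach,optics.get_calibration("wrist"),monitor.state())
E
```

```text
pics
top {'vertical_fov': 50.87038804880141, 'cx': 281.2007259508915, 'cy': 214.30970642437956, 'k1': -0.07736322744490359, 'world_from_camera': array([[ 0.029 ,  0.9938, -0.1069,  0.4211],
       [-0.999 ,  0.0325,  0.0311,  0.0075],
       [ 0.0344,  0.1059,  0.9938,  1.0802],
       [ 0.    ,  0.    ,  0.    ,  1.    ]])}
side {'vertical_fov': 50.60675205981552, 'cx': 276.5977469685855, 'cy': 210.29518530033278, 'k1': -0.019709500165935416, 'world_from_camera': array([[ 0.9265,  0.2009, -0.3181,  0.2192],
       [-0.3761,  0.5127, -0.7718, -0.7736],
       [ 0.0081,  0.8347,  0.5506,  0.6313],
       [ 0.    ,  0.    ,  0.    ,  1.    ]])}
0.014 {'vertical_fov': 60.76723256782167, 'cx': 283.7981815136197, 'cy': 208.416803248501, 'k1': -0.08796822292077672, 'world_from_camera': array([[ 0.27  , -0.9204, -0.2827,  0.0695],
       [ 0.9629,  0.2578,  0.0804,  0.5263],
       [-0.0011, -0.2939,  0.9558,  0.3733],
       [ 0.    ,  0.    ,  0.    ,  1.    ]])} {'time': 0.1, 'joint_positions': array([ 1.1427,  0.2635, -0.0489,  1.2594, -0.    ,  1.4155]), 'dq': array([ 0.0021, -0.0004,  0.0002,  0.001 ,  0.0013, -0.0013]), 'joint_efforts': array([  0.0022, -63.8583,  38.5062,   0.0101,  -0.0002,   0.    ]), 'ee_pos': array([0.1414, 0.5054, 0.2449]), 'ee_rot': array([[-0.963 ,  0.2694, -0.0004],
       [ 0.2694,  0.963 , -0.0009],
       [ 0.0001, -0.001 , -1.    ]]), 'force': array([ 0.3476,  0.3584, -0.3292]), 'ft_torque': array([ 0.0043, -0.0303,  0.0071]), 'grasp_force': 0.0, 'grip_width': 1.0021284267719206}
```

View pics/top.png

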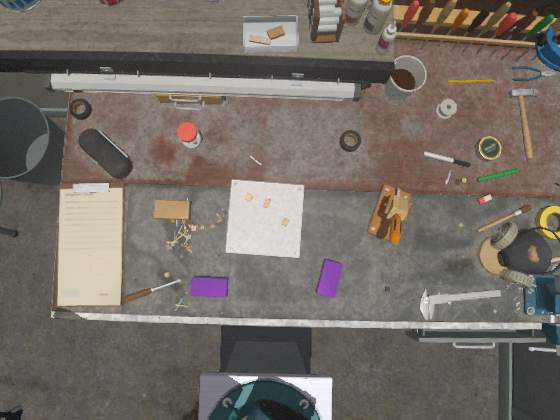

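View pics/side.png

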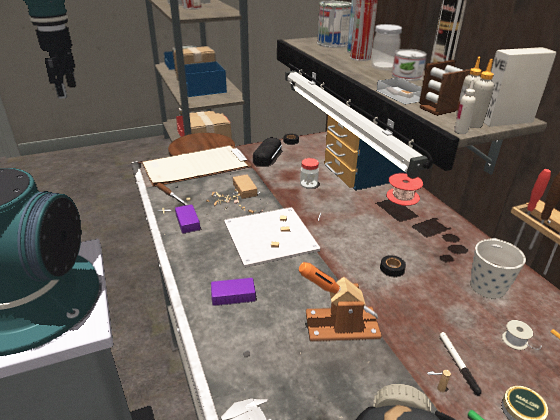

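Top view: the cork block, tan, is at px (172,210). Its lookalikes are purple blocks at (209,287) and (329,278), so I choose the tan one. The plate centre is at (265,218), with offcuts at (248,197), (267,203) and (285,222). The stand is at (388,213) with the orange handle at (396,230); other drivers lie at (150,291), the rack, and so on. The jar is at (189,133), tape at (350,141) or (80,108).

```bash
python3 - <<'E'
from h import *
import pickle
np.set_printoptions(precision=4,suppress=True)
c=optics.get_calibration("top")
print(onz(c,[(172,210),(265,218),(248,197),(267,203),(285,222),(390,213),(396,230),(189,133),(350,141),(150,291),(209,287)],0.01))
R=np.array([[-1,0,0],[0,1,0],[0,0,-1.]])
D={}
for n,p in dict(wa=(0.36,0.19,0.26),wb=(0.36,0.06,0.26),wc=(0.33,-0.17,0.30),wd=(0.33,-0.28,0.30)).items():
    manip.move_pose(p,R); manip.wait(0.2)
    cc=optics.get_calibration("wrist"); snap("wrist",n); D[n]=cc
pickle.dump(D,open("cal.pkl","wb")); print(monitor.state()["time"])
a=[cv2.imread(f"pics/{n}.png") for n in("wa","wb")]
E
```

```text
[[ 0.5381  0.24    0.01  ]
 [ 0.5259  0.0132  0.01  ]
 [ 0.5761  0.0564  0.01  ]
 [ 0.5629  0.0095  0.01  ]
 [ 0.5177 -0.0358  0.01  ]
 [ 0.5483 -0.2949  0.01  ]
 [ 0.5066 -0.3101  0.01  ]
 [ 0.7318  0.209   0.01  ]
 [ 0.7266 -0.1931  0.01  ]
 [ 0.3415  0.2826  0.01  ]
 [ 0.3557  0.1418  0.01  ]]
4.65
```

View pics/wb.png

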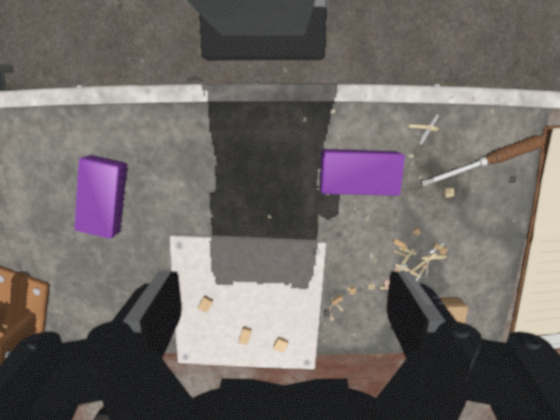

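View pics/wc.png

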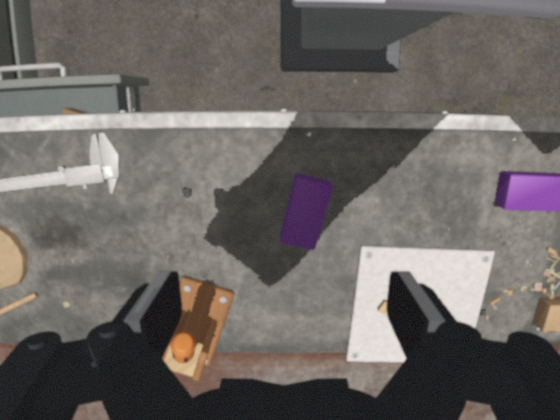

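The wrist pictures show the plate, offcuts and stand partly hidden by the fingers: the image's "up" is -x. I'll retake them from farther ahead.

```bash
python3 - <<'E'
from h import *
import pickle
R=np.array([[-1,0,0],[0,1,0],[0,0,-1.]])
D={}
for n,p in dict(wg=(0.54,-0.33,0.29),wf=(0.54,-0.23,0.29),wb2=(0.55,0.05,0.26),wa2=(0.55,0.17,0.26)).items():
    manip.move_pose(p,R); manip.wait(0.2)
    cc=optics.get_calibration("wrist"); snap("wrist",n); D[n]=cc
pickle.dump(D,open("cal.pkl","wb")); print(monitor.state()["time"],monitor.state()["joint_positions"])
I={n:cv2.imread(f"pics/{n}.png") for n in D}
cv2.imwrite("pics/m1.png",cv2.resize(np.vstack([I["wa2"][:300],I["wb2"][:300]]),None,fx=1,fy=1))
cv2.imwrite("pics/m2.png",np.vstack([I["wf"][:300],I["wg"][:300]]))
E
```

```text
8.6417 [ 1.56684606e-01  3.48011165e-01  1.16781309e-01  1.33947359e+00
 -6.58507105e-05  1.58060209e-01]
```

View pics/m1.png

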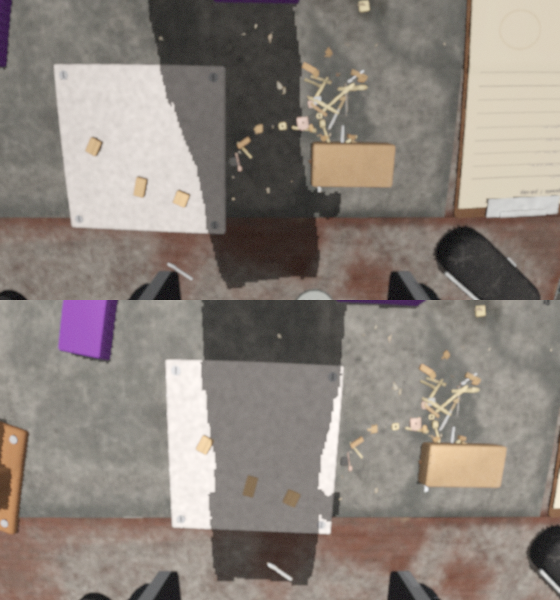

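View pics/m2.png

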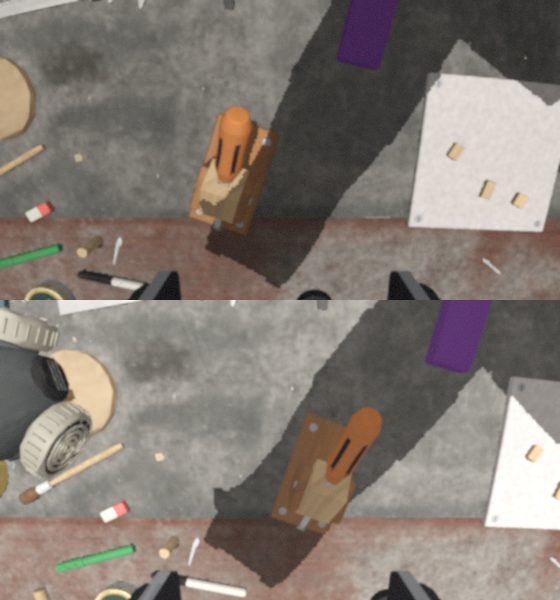

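Upper tile (wa2): block top corners (313,144), (395,143), (394,187), (312,187). Plate corners (55,66), (224,67), (226,234), (71,226). Offcuts (94,147), (140,187), (181,198). Lower tile (rows minus 300): the same objects shifted. In the stand tiles, the handle's end cap is at (236,120) and (366,124), and its lower end at (231,180) and (338,180).

```bash
python3 - <<'E'
from h import *
import pickle
np.set_printoptions(precision=4,suppress=True)
D=pickle.load(open("cal.pkl","rb"))
print("plate",tri(D["wa2"],[(55,66),(224,67),(226,234),(71,226)],D["wb2"],[(166,61),(342,67),(331,234),(172,228)]))
P=onz(D["wb2"],[(166,61),(342,67),(331,234),(172,228)],.01);print(P,P.mean(0))
P=onz(D["wa2"],[(55,66),(224,67),(226,234),(71,226)],.01);print(P,P.mean(0))
print("block",tri(D["wa2"],[(313,144),(395,143),(394,187),(312,187)],D["wb2"],[(427,145),(506,146),(502,188),(424,187)]))
P=onz(D["wa2"],[(313,144),(395,143),(394,187),(312,187)],.027);print(P,P.mean(0))
print("off",tri(D["wa2"],[(94,147),(140,187),(181,198)],D["wb2"],[(204,144),(250,186),(291,197)]))
print("drv",tri(D["wf"],[(236,120),(231,180)],D["wg"],[(366,124),(338,180)]))
print("foot",onz(D["wf"],[(217,112),(278,134),(247,235),(190,217)],.012),onz(D["wg"],[(307,115),(272,216),(349,235)],.012))
# orange masks
for n in("wf","wg"):
    im=cv2.imread(f"pics/{n}.png");h=cv2.cvtColor(im,cv2.COLOR_BGR2HSV)
    m=cv2.inRange(h,(4,190,110),(14,255,255)); k,l,s,ce=cv2.connectedComponentsWithStats(m)
    i=1+np.argmax(s[1:,4]); ys,xs=np.where(l==i); print(n,s[i],cv2.fitLine(np.c_[xs,ys].astype(np.float32),cv2.DIST_L2,0,.01,.01).ravel())
o=[cv2.resize(cv2.imread("pics/wf.png")[90:250,150:310],(400,400),interpolation=2),cv2.resize(cv2.imread("pics/wg.png")[90:250,260:420],(400,400),interpolation=2)]
cv2.imwrite("pics/m3.png",np.hstack(o))
E
```

```text
plate [[ 0.4366 -0.0698  0.0062  0.0001]
 [ 0.4434  0.1089  0.0035  0.0004]
 [ 0.6238  0.1032  0.0063  0.0003]
 [ 0.6132 -0.0767  0.0121  0.002 ]]
[[ 0.4369 -0.0686  0.01  ]
 [ 0.4442  0.1079  0.01  ]
 [ 0.6225  0.1027  0.01  ]
 [ 0.615  -0.0776  0.01  ]] [0.5297 0.0161 0.01  ]
[[ 0.437  -0.0674  0.01  ]
 [ 0.4438  0.1099  0.01  ]
 [ 0.6222  0.1039  0.01  ]
 [ 0.6129 -0.0779  0.01  ]] [0.529  0.0171 0.01  ]
block [[0.5208 0.1998 0.0156 0.0005]
 [0.519  0.2832 0.0231 0.0016]
 [0.5647 0.2857 0.0242 0.0008]
 [0.5651 0.1993 0.0209 0.    ]]
[[0.5192 0.1989 0.027 ]
 [0.5178 0.282  0.027 ]
 [0.5635 0.2848 0.027 ]
 [0.5636 0.1988 0.027 ]] [0.541  0.2411 0.027 ]
off [[ 0.5212 -0.0343  0.012   0.0014]
 [ 0.5656  0.0132  0.0149  0.0004]
 [ 0.5783  0.0572  0.0138  0.0007]]
drv [[ 0.4816 -0.2666  0.1405  0.0022]
 [ 0.5372 -0.2793  0.0939  0.0003]]
foot [[ 0.4785 -0.3041  0.012 ]
 [ 0.5031 -0.2368  0.012 ]
 [ 0.624  -0.2753  0.012 ]
 [ 0.6008 -0.3433  0.012 ]] [[ 0.4816 -0.304   0.012 ]
 [ 0.5994 -0.344   0.012 ]
 [ 0.6241 -0.2502  0.012 ]]Traceback (most recent call last):
  File "<stdin>", line 17, in <module>
    return _wrapfunc(a, 'argmax', axis=axis, out=out, **kwds)
    return bound(*args, **kwds)
ValueError: attempt to get argmax of an empty sequence
```

The plate centre comes out at (0.529, 0.017) with yaw about -2.3°, and the tan block (not a purple one) at (0.541, 0.241) with yaw about 0. The m1 tile is my close check of that choice. Next I'll grasp the block high across its width, with the fingertips above offcut height, and sweep toward -y with its end face in two lanes.

```bash
cat >> h.py <<'E'
R1=np.array([[0,1,0],[1,0,0],[0,0,-1.]]); R2=np.array([[0,-1,0],[-1,0,0],[0,0,-1.]])
def st(m=""):
    s=monitor.state(); print(m,"t",round(s["time"],2),"p",s["ee_pos"].round(4),"F",np.round(s["force"],1),"w",round(s["grip_width"],3),"g",round(s["grasp_force"],1))
E
python3 - <<'E'
from h import *
for r in(R1,R2): print(kinematics.ik((.541,.241,.10),r),kinematics.ik((.521,-.08,.05),r))
q=[kinematics.ik((.541,.241,.10),r) for r in(R1,R2)]
k=[R1,R2][0 if q[0] is not None and (q[1] is None or abs(q[0][5])<abs(q[1][5])) else 1]
np.save("R.npy",k)
manip.move_pose((.541,.241,.10),k)
print(manip.move_l((.541,.241,.024),speed=.1,guard=15)); st("down")
claw.move_gripper(0.2,60); st("grip")
manip.move_l((.541,.241,.08),speed=.15); st("lift")
snap("side","grip")
snap("wrist","gripw")
E
```

```text
[ 0.28154443  0.45424984 -0.1590577   0.95748878  0.          1.85234075] [-0.30702538  0.40558587 -0.40548553  0.75972493  0.          1.26377095]
[ 0.28154443  0.45424984 -0.1590577   0.95748878  0.         -1.2892519 ] [-0.30702538  0.40558587 -0.40548553  0.75972493  0.         -1.87782171]
False
down t 10.85 p [0.5414 0.2411 0.0246] F [ 0.1 -0.2  0.6] w 0.998 g 0.0
grip t 11.33 p [0.5413 0.2411 0.0246] F [-2.2  0.1  6.6] w 0.511 g 61.8
lift t 11.86 p [0.5409 0.241  0.0796] F [ 0.1  0.2 -1.1] w 0.507 g 60.9
```

Gripped: the opening is about 0.51 at 61 N. Now the two sweep lanes.

```bash
python3 - <<'E'
from h import *
for x in(.571,.521):
    manip.move_pose((x,.165,.08),np.load("R.npy"))
    print(manip.move_l((x,.165,.0362),speed=.12,guard=15))
    print(manip.move_l((x,-.085,.0362),speed=.12,guard=15)); st(x)
    manip.move_l((x,-.085,.09),speed=.15)
manip.move_pose((.5,.235,.09),np.load("R.npy"))
im=snap("top","t2")[:,:,::-1]; im2=snap("side","s2")[:,:,::-1]; st()
a=cv2.resize(im[160:280,200:420],(660,360),interpolation=cv2.INTER_CUBIC)
b=cv2.resize(im2[190:350,180:400],(330,240))
o=np.zeros((600,660,3),np.uint8);o[:360]=a;o[360:,:330]=b
o[360:,330:]=cv2.resize(im2[150:310,100:320],(330,240))
cv2.imwrite("pics/m4.png",o)
E
```

```text
False
False
0.571 t 15.13 p [ 0.571  -0.0846  0.0362] F [ 0.4  0.1 -0.3] w 0.509 g 61.0
False
True
0.521 t 18.77 p [ 0.5209 -0.0562  0.0369] F [-2.2  0.6 10.4] w 0.509 g 62.6
 t 20.66 p [0.5004 0.2339 0.0899] F [0.9 0.4 0.1] w 0.511 g 61.4
```

View pics/m4.png

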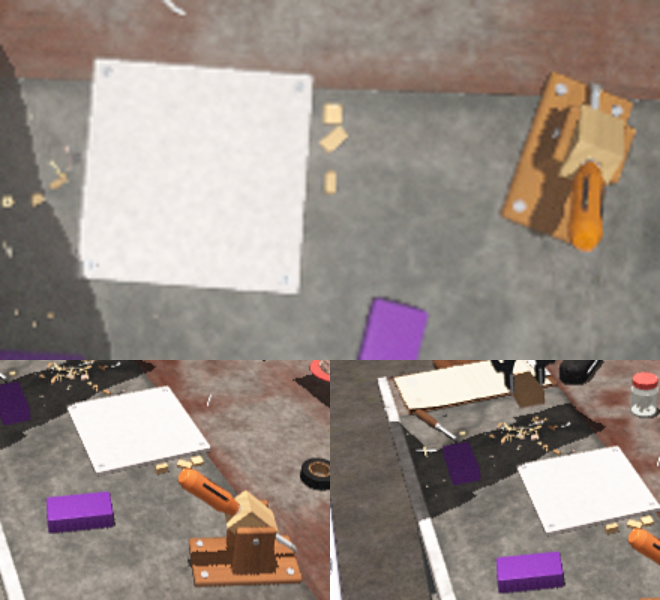

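All three offcuts now lie on the worktop past the plate's right-hand edge (crop px (333,113), (333,138), (330,182); edge at about 308), and the plate is clean. Next I'll lay the block back where it came from, then take the stand views again.

```bash
python3 - <<'E'
from h import *
import pickle
k=np.load("R.npy")
manip.move_pose((.541,.241,.06),k)
print(manip.move_l((.541,.241,.034),speed=.12,guard=12)); st()
print(manip.move_l((.541,.241,.0235),speed=.03,guard=8)); st("set")
claw.move_gripper(0.75); manip.wait(.1); claw.move_gripper(1.0); st("open")
manip.move_l((.541,.241,.10),speed=.2)
im=snap("side","s3"); t=snap("top","t3")
R=np.array([[-1,0,0],[0,1,0],[0,0,-1.]]); D={}
for n,p in dict(wi=(0.56,-0.24,0.27),wj=(0.56,-0.33,0.27)).items():
    manip.move_pose(p,R); manip.wait(0.15)
    D[n]=optics.get_calibration("wrist"); snap("wrist",n)
pickle.dump(D,open("cal2.pkl","wb")); st()
g=lambda n,r,c,s:cv2.resize(cv2.imread(f"pics/{n}.png")[r:r+s[1],c:c+s[0]],(400,300),interpolation=2)
cv2.imwrite("pics/m5.png",np.vstack([np.hstack([g("wi",60,160,(240,180)),g("wj",60,260,(240,180))]),np.hstack([g("s3",150,180,(120,90)),g("t3",180,130,(120,90))])]))
E
```

```text
False
 t 21.34 p [0.5405 0.2407 0.0344] F [-0.4 -0.1  0.3] w 0.509 g 61.3
True
set t 21.72 p [0.5414 0.241  0.0246] F [-0.6 -0.1  7.4] w 0.51 g 62.4
open t 22.5 p [0.541  0.2408 0.024 ] F [-0.2 -0.1 -0.6] w 0.999 g 0.0
 t 25.83 p [ 0.5602 -0.329   0.2703] F [ 0.8  0.6 -0.9] w 1.002 g 0.0
```

View pics/m5.png

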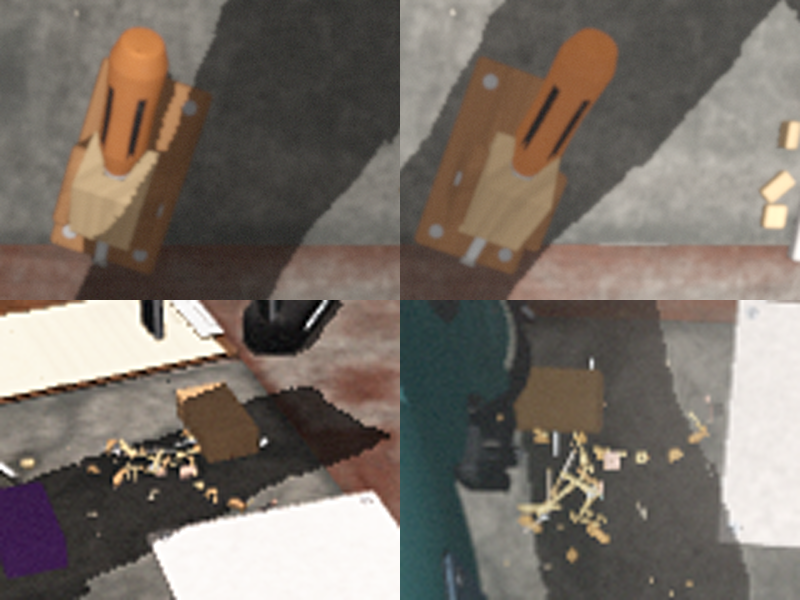

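The block lies flat and released at its old place, clear of the plate. The stand tiles show the handle end cap at (145,42) and (190,42), its lower end at (117,174) and (128,176), and foot screws. I'll compute the axis from these.

```bash
python3 - <<'E'
from h import *
import pickle
np.set_printoptions(precision=4,suppress=True)
D=pickle.load(open("cal2.pkl","rb"))
a=lambda L:[(160+x*.6,60+y*.6) for x,y in L]; b=lambda L:[(260+x*.6,60+y*.6) for x,y in L]
print(tri(D["wi"],a([(145,42),(121,124),(117,174),(68,232),(141,255)]),D["wj"],b([(190,44),(156,124),(128,176),(37,238),(160,255)])))
S=onz(D["wi"],a([(190,108),(141,255),(68,232)]),.013); T=onz(D["wj"],b([(90,82),(37,238),(160,255)]),.013); print(S,T)
# predicted model
def model(C,yaw):
    x=np.array([np.cos(yaw),np.sin(yaw),0]); m=np.r_[C,0]-.016*x+[0,0,.092]; d=-.7071*x+[0,0,.7071]; return m,d
for yaw in(-.31,-.26):
    m,d=model((.5516,-.2899),yaw); print(yaw,"mouth",m,"grip",m+.044*d)
    P=np.array([m,m+.044*d,m+.085*d])
    print(((proj(D["wi"],P)-[160,60])/.6).round(),((proj(D["wj"],P)-[260,60])/.6).round())
E
```

```text
[[ 0.4761 -0.2646  0.1343  0.0003]
 [ 0.5107 -0.2767  0.1295  0.0001]
 [ 0.5391 -0.2838  0.0997  0.001 ]
 [ 0.5934 -0.3303  0.0199  0.0041]
 [ 0.5739 -0.2702  0.1238  0.0001]]
[[ 0.5117 -0.249   0.013 ]
 [ 0.6094 -0.2829  0.013 ]
 [ 0.5932 -0.3317  0.013 ]] [[ 0.4957 -0.2971  0.013 ]
 [ 0.5976 -0.3304  0.013 ]
 [ 0.6096 -0.2466  0.013 ]]
-0.31 mouth [ 0.5364 -0.285   0.092 ] grip [ 0.5067 -0.2755  0.1231]
[[117. 167.]
 [125. 114.]
 [136.  49.]] [[124. 167.]
 [156. 114.]
 [195.  50.]]
-0.26 mouth [ 0.5361 -0.2858  0.092 ] grip [ 0.5061 -0.2778  0.1231]
[[115. 167.]
 [120. 112.]
 [126.  46.]] [[122. 167.]
 [151. 112.]
 [186.  47.]]
```

```bash
cat > d.py <<'E'
from h import *
yaw=-.32; C=(.553,-.290)
xs=np.array([np.cos(yaw),np.sin(yaw),0]); m=np.r_[C,0]-.016*xs+[0,0,.092]; d=-.7071*xs+[0,0,.7071]
yt=np.array([-np.sin(yaw),np.cos(yaw),0]); zt=np.array([0,0,-1.]); Rg=np.c_[np.cross(yt,zt),yt,zt]
G=m+.049*d; T=G+.005*zt
zf=np.array([.7071,0,-.7071]); yf=np.array([0,1.,0]); Rf=np.c_[np.cross(yf,zf),yf,zf]
c,s=np.cos(yaw),np.sin(yaw); Rz=np.array([[c,-s,0],[s,c,0],[0,0,1]])
Tf=np.array([.5293-.060,.0168,.16])+.005*zf
E
python3 - <<'E'
from d import *
print(m,G,d)
for p,r in((T+[0,0,.1],Rg),(T,Rg),(T+.12*d,Rg),(T+.12*d+[0,0,.04],Rz@Rf),(Tf+[0,0,.06],Rf),(Tf,Rf)): print(np.round(p,3),kinematics.ik(p,r))
manip.move_pose(T+[0,0,.1],Rg)
print(manip.move_l(T,speed=.12,guard=12)); st("at")
claw.move_gripper(0.0,80); st("grip")
snap("side","s4"); snap("top","t4")
E
```

```text
[ 0.53781223 -0.28496694  0.092     ] [ 0.50492322 -0.27406786  0.1266479 ] [-0.67120436  0.22243002  0.7071    ]
[ 0.505 -0.274  0.222] [-0.63910468  0.35593534  0.02492515  1.23978613  0.         -0.31910468]
[ 0.505 -0.274  0.122] [-0.63910468  0.41007782 -0.17064637  0.99007214  0.         -0.31910468]
[ 0.424 -0.247  0.206] [-0.69382809  0.2215025  -0.21286959  1.13642424  0.         -0.37382809]
[ 0.424 -0.247  0.246] [-0.92619523 -0.20551406 -0.85342123  0.2349832   0.41465083 -0.45579004]
[0.473 0.017 0.216] [-0.23301864 -0.22630481 -0.98616973  0.0392306   0.16401639 -0.16626817]
[0.473 0.017 0.156] [-0.23301864 -0.10902331 -1.13236361 -0.22424478  0.16401639 -0.16626817]
False
at t 27.3 p [ 0.5054 -0.2744  0.1223] F [0.2 0.5 1.1] w 0.999 g 0.0
grip t 27.89 p [ 0.5049 -0.2742  0.1219] F [-2.4  0.4  4.7] w 0.264 g 78.2
```

Gripped: the width matches the 24 mm handle and the force is small. Drawing it out along the bore line.

```bash
python3 - <<'E'
from d import *
s=manip.move_l(T+.03*d,speed=.06,guard=25); print(s); st("30")
if not s:
    print(manip.move_l(T+.125*d,speed=.1,guard=25)); st("out")
    manip.move_l(T+.125*d+[0,0,.04],speed=.12); st("up")
    manip.move_pose(T+.125*d+[0,0,.05],Rz@Rf); st("level")
    Tf[2]+=.005
    manip.move_pose(Tf+[0,0,.04],Rf); manip.move_l(Tf,speed=.08); manip.wait(.4); st("hold")
    snap("side","s5");snap("top","t5")
    g=lambda n,r,c,s:cv2.resize(cv2.imread(f"pics/{n}.png")[r:r+s[1],c:c+s[0]],(400,300),interpolation=2)
    cv2.imwrite("pics/m6.png",np.hstack([g("s5",130,120,(280,210)),g("t5",130,150,(280,210))]))
E
```

```text
False
30 t 28.64 p [ 0.4845 -0.2672  0.1428] F [-1.3  0.3 -0.9] w 0.27 g 78.4
False
out t 29.74 p [ 0.4212 -0.2464  0.2097] F [-0.9 -0.4 -0.3] w 0.264 g 78.4
up t 30.23 p [ 0.4211 -0.2463  0.2494] F [-0.   0.5 -1.2] w 0.266 g 78.4
level t 31.23 p [ 0.4212 -0.2466  0.2599] F [ 1.1 -0.9 -0.9] w 0.269 g 78.5
hold t 33.36 p [0.4729 0.0168 0.1617] F [ 0.2 -0.9 -1.3] w 0.262 g 78.5
```

View pics/m6.png

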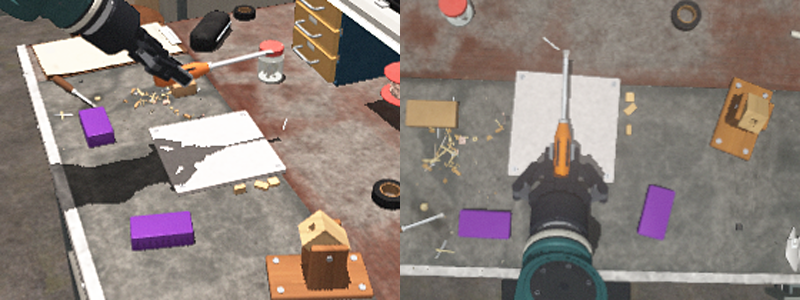

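The driver is held over the plate: tip at side px (312,163) and top px (266,166), shank root at about (265,178) and (266,213). The offcuts and block are unchanged. A numeric check of level and position follows.

```bash
python3 - <<'E'
from h import *
np.set_printoptions(precision=4,suppress=True)
s=optics.get_calibration("side");t=optics.get_calibration("top")
q=tri(s,[(312.5,162.9),(264.9,177.6)],t,[(266.2,166.4),(266.2,212.6)]); print(q)
v=q[0,:3]-q[1,:3]; print("elev deg",np.degrees(np.arcsin(v[2]/np.linalg.norm(v))),"len",np.linalg.norm(v),"mid",q[0,:3]-.096*v/np.linalg.norm(v))
E
```

```text
[[0.6224 0.0116 0.1768 0.0101]
 [0.5188 0.0114 0.1622 0.0076]]
elev deg 8.023715744997357 len 0.10466006171141197 mid [0.5273 0.0114 0.1634]
```

Elevation comes out at about 8° but with 10 mm residuals, so I'll refine by projecting the model onto the segmented shank.

```bash
python3 - <<'E'
from h import *
s=optics.get_calibration("side");t=optics.get_calibration("top")
st_=monitor.state(); Rt=st_["ee_rot"]; print(Rt.round(3))
g=st_["ee_pos"]-.005*Rt[:,2]
for e in(-6,-3,0,3,6,9):
    h=np.radians(e); u=np.array([np.cos(h),0,np.sin(h)])
    print(e,*(proj(k,np.array([g+.05*u,g+.157*u])).round(1).tolist() for k in(s,t)))
a=cv2.imread("pics/s5.png")[150:200,215:335]; b=cv2.imread("pics/t5.png")[155:255,226:306]
o=np.zeros((400+0,800,3),np.uint8)
o[:200,:480]=cv2.resize(a,(480,200),interpolation=0); o[:,480:]=cv2.resize(b,(320,400),interpolation=0)
cv2.imwrite("pics/m7.png",o)
E
```

```text
[[-0.707 -0.     0.707]
 [-0.     1.     0.   ]
 [-0.707 -0.    -0.707]]
-6 [[265.9, 177.1], [309.8, 173.1]] [[263.0, 214.2], [264.7, 165.5]]
-3 [[266.0, 176.1], [310.3, 169.9]] [[263.0, 214.0], [264.7, 164.4]]
0 [[266.0, 175.0], [310.6, 166.6]] [[263.0, 213.8], [264.7, 163.4]]
3 [[266.0, 173.9], [310.6, 163.4]] [[263.0, 213.7], [264.7, 162.7]]
6 [[265.9, 172.9], [310.6, 160.1]] [[263.0, 213.7], [264.7, 162.1]]
9 [[265.7, 171.9], [310.3, 156.9]] [[263.0, 213.7], [264.7, 161.7]]
```

View pics/m7.png

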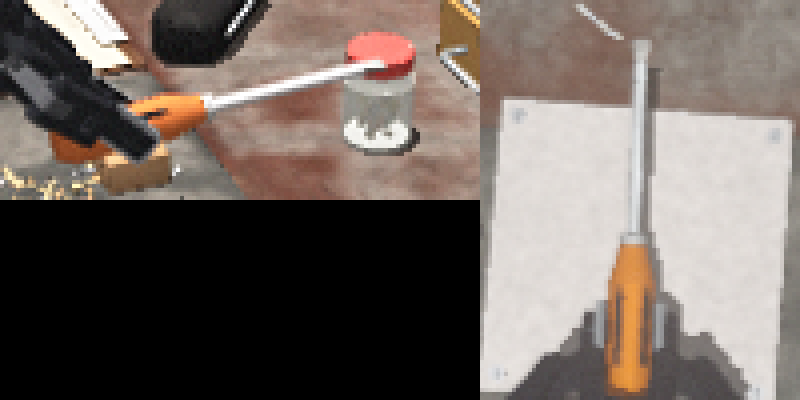

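In the side crop the shank runs from px (267,177) to (310.5,166). That matches an elevation of about 3° (limit 12°), with the middle over the plate. Handing in.

```bash
python3 -c "
from h import *
st(); print(manip.hand_in())"
```

```text
t 33.46 p [0.4729 0.0168 0.1616] F [ 0.1 -0.1 -0.6] w 0.264 g 78.5
the job is handed in; nothing more can be done
None
```

I handed the job in at 33.5 s, no verdict shown: offcuts swept onto the worktop, block flat off the plate, and screwdriver held about 3° off level, roughly 15 cm over the plate's middle, by my camera checks.

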